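# Fit the C-shaped portion stop on the patty press and lower the head onto it

### The arm

A 6-joint arm with a two-finger parallel gripper is mounted at the origin on the work surface. World frame = base frame: x ahead of the robot, y to its left, z up, the work surface at z = 0. Lengths are in m, angles in rad, forces in N, time in s.
With the tool pointing down it reaches from about 0.425 to 0.95 m from the base axis. Payload 3.5 kg.
Tool frame: the origin (TCP) lies midway between the tips of the shut fingers; the grasp point (between the pads) lies 19 mm behind it (ctrl.pinch_z is the distance from the TCP to the grasp point, in m); z points along the fingers, y is the line along which they close (so a half turn about z gives the same grasp; the last joint's range is limited). The gripper opens to 85 mm and grips with 20 to 120 N. Pads are 22 mm wide; open, the fingers measure 114 mm over their backs; the gripper's body (76 mm by 85 mm) begins 54 mm behind the grasp point. The pads swing forward as they close: fully open they stand 13 mm farther back than shut.
Start: joints at [-1.346, 0.286, 1.577, -0, 1.279, -0.15], TCP at [0.247, -0.628, 0.231] pointing down, gripper open.
Joint ranges: [-2.77, 2.77], [-0.9, 2.22], [0.21, 2.48], [-1.53, 4.67], [0.24, 2.81], [-2.84, 2.84]. Speed limits (rad/s): [2.79, 2.79, 3.14, 3.14, 3.14, 3.14].

### API

Orientations are given as a unit quaternion [x, y, z, w].
In Python, from plant import get_state, viewer, sign_off, ctrl gives the robot as it stands. The module is installed in compiled form; this text tells all that it offers.
- The arm moves only by the shell command python3 -m handwheel 'ROWS' [FORCE]. ROWS is JSON, a list that holds one entry, the list of rows, each a list of 5 numbers: the finger opening in m, from 0 to 0.0854, then the shift along the tool's x, y, z in m, then the turn about the tool's z in degrees. In form: [[[claw, x, y, z, spin], ...]]. A call has 1 to 12 rows; each row shifts and turns the commanded pose from where the row before left it, along the tool's axes as they then stand; what a row does not reach is not made up. A row lasts 1/12 s, in which the tool goes at most 41.7 mm and 7.16 degrees, less where a joint would pass 70% of its speed; a pose out of reach is approached as far as the arm can. A call is refused whole if a number of a shift passes 0.0417 or a number of a turn 7.16, either way. A call with a gripper value outside its range is refused whole. The fingers move at their own pace and stop on an object; FORCE is the grip in N (left out, the last holds). Time passes only in rows, so rows that do not move let the fingers close. It gives the time, the measured TCP pose, the force, the opening and the grip force at its end, in the units of the state.
- get_state(): the state, without advancing time (a new reading comes with each control period).
- viewer.read_camera(name): name is "side" or "top" or "wrist"; returns the picture (384x512x3 uint8, blue, green, red); there is no depth.
- viewer.camera_params(name): a dict with "fov_y" (degrees; the focal length in pixels is half the picture's height over the tangent of half this angle, whatever the lens; pixels are square), "cx", "cy" (the principal point, pixels), "xyz" and "attitude" of the camera in the world; the wrist camera has in their place "hand_eye" (4x4, takes a point from camera to tool coordinates, whose origin is the TCP and whose axes are the flange's). Camera axes: x right, y up, looking along -z (the intrinsics and any distortion apply to the point x, -y, -z); pixel columns grow to the right and rows downward; lengths in m; the calibration is good to about 2 mm. A picture is of the moment at which its call begins: read the wrist's pose just before it. camera_params takes no time and is no camera call.
- sign_off(): hands the job in; it is judged then, once.
Trained networks look in the newest picture that a camera, given by its name, has taken for a name from the list of things; names that differ only in an ending like _2 or _b are one class to them, and where a whole thing is asked for, a point or a joint stands for the part that bears it (a point fixed in the world has none). Each returns a list of dicts, best first, with "confidence" (0 to 1); they miss things now and then, are a little off and sometimes report something else, mostly with a low value. They report only what shows in the picture. A call takes as long as a camera call. They do not tell look-alikes from the thing itself.
- viewer.look_for(camera, name): "extent" ([left, top, width, height] as shares, 0 to 1, of the picture: columns of its width, rows of its height, round what is visible of it).
- viewer.outline_of(camera, name): "mask" (384x512 bool, what is visible of it) and "extent" ([left, top, width, height] as shares, 0 to 1, of the picture: columns of its width, rows of its height, round what is visible of it).
- viewer.pinpoint(camera, name): "xy" ([column, row] as shares, 0 to 1, of the picture: columns of its width, rows of its height: a listed point, or the origin of a listed thing).
The state is a dict: "time": time; "qpos": joint angles; "dq": joint speeds; "joint_efforts": joint torques, N m; "eef_pos": TCP position; "tcp_rot": TCP orientation; "contact_force": force on the tool from outside, world axes, zero at the start; "wrist_torque": the same for the moment, N m; "opening": opening from 0.0 (shut) to 1.0 (fully open); "finger_force": force on a finger pad.
Only numpy, scipy, OpenCV 4.12 (cv2) and the standard library are available. Lean on these libraries where they do the work, as an engineer would, in place of code of your own. Each camera call takes 0.05 s, during which the arm holds its last target. There are 200 camera calls.

### The job

Set the patty press for thick portions: slide the red C-shaped stop flat along the bench, gap first, onto the press's upright steel rod until the rod sits fully home in its round bore. Then push the press head down by its black palm knob until its grey sleeve rests on the stop, and let go. Do not lift the stop off the bench, and leave everything else standing where it is.

Things in the scene. Friction and masses are not known exactly. Their poses are not given: they have to be found in the camera images.
- press_rod (a point): Foot of the press's upright steel rod, on the rod's axis at bench level (z = 0). The rod is fixed to the bench, 24 mm in diameter, 213 mm high with its cap; the head slides on it. The point's x axis points horizontally from the rod towards the head's plate and the mould (white base plate 8 mm high and round mould 36 mm high, 120 mm wide, from 76 mm to 210 mm from the rod along x); its -x side is clear and is the side the stop comes from.
- press_head (a joint): How far the press head has been pushed down from its highest place, in m: 0 top, 0.108 lowest (stop not fitted); 0.090 when the sleeve rests on the fitted stop. It stays where it is left; about 6 N pushes it down.
- press_foot (a point): Centre of the underside of the head's grey sleeve (44 mm in diameter, 45 mm high, around the rod), on the rod's axis; 120 mm above the bench at joint value 0, lower by the joint value. Moves with the head.
- press_knob (a point): Centre of the top face of the black palm knob (disc 64 mm in diameter, 14 mm thick) on the press head, 138 mm from the rod's axis along the rod point's x axis, 80 mm above the sleeve's underside. Push it straight down.
- stop_bore (a point): The red plastic C-shaped stop, loose on the bench, about 0.35 kg, 30 mm high throughout. This point is the centre of its round bore (36 mm in diameter), half-way up (15 mm). Its x axis points out through the gap: the gap is 30 mm wide and flares to about 50 mm at the mouth, 49 mm from this point; the ring is 80 mm across. From the ring a stem (20 mm wide) runs along -x to a cross bar 100 mm long (along y) and 15 mm thick.
- stop_back (a point): Centre of the flat back face of the stop's cross bar, 105 mm from the bore's centre along the stop's -x axis, 15 mm above the bench: the face to push on, 100 mm wide and 30 mm high; pushed on one end of it (36 mm from the middle) the stop turns by roughly 0.7 rad per 100 mm of push. Axes as stop_bore.
- bowl: Bystander: steel bowl, 190 mm wide, 75 mm high. Origin at the centre of its underside.
- sauce: Bystander: yellow sauce bottle, 62 mm in diameter, 190 mm high. Origin at the centre of its underside.
- pickles: Bystander: green jar, 84 mm in diameter, 130 mm high. Origin at the centre of its underside.
- spacer: Bystander: blue closed ring lying flat, 90 mm across, 18 mm high. Origin at the centre of its underside.
- tray: Bystander: open steel tray, 160 x 160 x 60 mm. Origin at the centre of its underside.
- mill: Bystander: dark wooden pepper mill, 56 mm in diameter, 165 mm high. Origin at the centre of its underside.
Not all that is in view belongs to the job. Several things look just like the part that bears stop_bore: the one meant starts farthest to the robot's left.

How it is judged:
On the way, in this order (a step that is already met when the one before it is completed fails the run):
1. the stop is on the rod, the rod's axis within 10 mm of the bore's centre, the stop flat on the bench (horizontal distance between stop_bore and press_rod below 0.01 m and height (world z) of stop_bore below 0.021 m and angle between stop_bore's own z axis and vertical below 0.08 rad), for 0.2 s.
2. the head's sleeve rests on the fitted stop (within 4 mm) (horizontal distance between stop_bore and press_rod below 0.01 m and z of press_foot in the frame of stop_bore between 0.01 and 0.019 m), for 0.2 s.
At the end, for the whole second after the job is handed in: The stop lies flat on the bench around the rod, the rod's axis within 10 mm of the bore's centre, and the head's sleeve rests on the stop's top (gap under 4 mm) (all of step 2 and height (world z) of stop_bore below 0.021 m and angle between stop_bore's own z axis and vertical below 0.08 rad); the robot touches nothing.
It fails at once if the stop is lifted more than 15 mm off the bench (height (world z) of stop_bore above 0.03 m).
It fails at once if a bystander is moved more than 30 mm (distance of any of bowl, sauce, pickles, spacer, tray, mill from where it was at the start of the episode above 0.03 m).
It fails at once if a standing bystander is knocked over (angle between any of sauce, pickles, mill, bowl's own z axis and vertical above 0.5 rad).
It also fails if it takes over 64 s, if anything falls off the work surface, if the arm or the gripper's body presses on something with over 40 N, if the wrist force passes 120 N, or if a joint passes its speed limit or range.

## Working session

There is one attempt and no reset: what is moved stays moved. The work goes in short steps, Python scripts to look and compute and a shell command to move; the robot and the scene stay as the last step left them, time stands still between calls to the robot, and variables do not carry over. Pictures are saved under pics/ and viewed, at most 10 in all, crops included, and the job is handed in when it is done.

```bash
mkdir -p pics
cat > h.py <<'E'
import numpy as np, cv2
from scipy.spatial.transform import Rotation as R
from plant import get_state, viewer, ctrl
def ray(cam,px):
    p=viewer.camera_params(cam); f=192/np.tan(np.radians(p["fov_y"])/2)
    d=np.array([(px[0]-p["cx"])/f,-(px[1]-p["cy"])/f,-1.])
    if "hand_eye" in p:
        s=get_state(); T=np.eye(4);T[:3,:3]=R.from_quat(s["tcp_rot"]).as_matrix();T[:3,3]=s["eef_pos"]
        T=T@np.array(p["hand_eye"]); return T[:3,3],T[:3,:3]@d
    a=np.array(p["attitude"]); M=R.from_quat(a).as_matrix() if a.shape==(4,) else a
    return np.array(p["xyz"]),M@d
def at(cam,px,z):
    o,d=ray(cam,px); return o+d*(z-o[2])/d[2]
E
python3 - <<'E'
from h import *
for c in("top","side"):
    im=viewer.read_camera(c); cv2.imwrite(f"pics/{c}0.png",im); print(c,viewer.camera_params(c))
    for n,z in dict(press_rod=0,press_foot=.12,press_knob=.2,stop_bore=.015,stop_back=.015,bowl=0,sauce=0,pickles=0,spacer=0,tray=0,mill=0).items():
        for r in viewer.pinpoint(c,n)[:4]:
            px=np.array(r["xy"])*[512,384]; print(n,round(r["confidence"],2),px.round(),at(c,px,z).round(3))
print(get_state())
E
```

```text
top {'fov_y': 54.70547203727102, 'cx': 260.8750692684297, 'cy': 199.7226564220763, 'xyz': array([ 0.4558901 , -0.04725686,  1.5326769 ]), 'attitude': array([ 0.02399394, -0.01206577, -0.70463429,  0.70906221])}
press_rod 0.71 [257. 203.] [ 0.522 -0.003  0.   ]
press_foot 0.97 [257. 207.] [ 0.499 -0.01   0.12 ]
press_foot 0.65 [175. 236.] [0.388 0.301 0.12 ]
press_knob 0.82 [216. 204.] [0.508 0.138 0.2  ]
press_knob 0.64 [280. 148.] [ 0.71  -0.093  0.2  ]
stop_bore 0.94 [342. 249.] [ 0.336 -0.353  0.015]
stop_bore 0.81 [299. 205.] [ 0.511 -0.179  0.015]
stop_bore 0.67 [346. 157.] [ 0.713 -0.369  0.015]
stop_back 0.97 [324. 200.] [ 0.532 -0.279  0.015]
stop_back 0.81 [342. 133.] [ 0.812 -0.355  0.015]
stop_back 0.7 [298. 207.] [ 0.503 -0.173  0.015]
stop_back 0.69 [316. 255.] [ 0.311 -0.247  0.015]
bowl 0.6 [283. 153.] [ 0.73  -0.111  0.   ]
bowl 0.23 [322. 200.] [ 0.534 -0.273  0.   ]
sauce 0.67 [280. 152.] [ 0.733 -0.099  0.   ]
sauce 0.28 [146. 196.] [0.548 0.459 0.   ]
pickles 0.59 [229. 147.] [0.753 0.112 0.   ]
spacer 0.8 [173. 235.] [0.386 0.342 0.   ]
tray 0.7 [372. 199.] [ 0.5
[... 1123 characters left out ...]
]
{'time': 1.2, 'qpos': array([-1.34598424e+00,  2.86274903e-01,  1.57670040e+00, -1.15389769e-06,
        1.27858295e+00, -1.49988267e-01]), 'dq': array([-0.00021342,  0.0004858 , -0.00073198,  0.00047556,  0.00032128,
        0.00149138]), 'joint_efforts': array([ 1.04656563e-03, -4.05958307e+01, -2.92937851e+01, -1.49273292e-04,
        4.16708199e-04,  9.11891448e-06]), 'eef_pos': array([ 0.247141  , -0.62811872,  0.2313414 ]), 'tcp_rot': array([9.82491884e-01, 1.86305387e-01, 9.12415298e-08, 1.72090085e-05]), 'contact_force': array([ 0.42920567, -0.21251788,  0.10413978]), 'wrist_torque': array([-0.01364287,  0.03480878,  0.03418221]), 'finger_force': 0.0, 'opening': 0.9997637798288145}
```

View pics/top0.png

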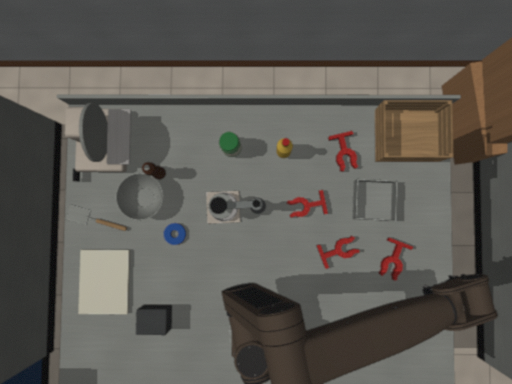

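View pics/side0.png

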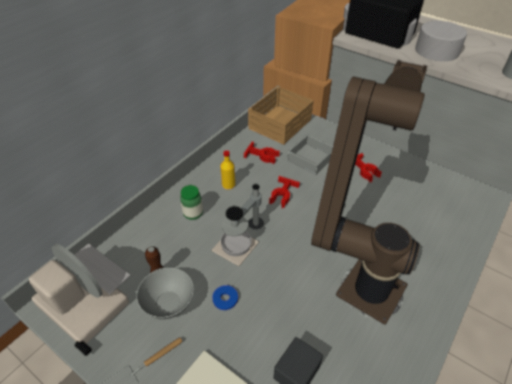

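The top view shows four red stops. The one farthest left is near pixel (305,205), with its gap facing the rod at about (257,205). I'll move above its stem and measure it with the wrist camera.

```bash
python3 -m handwheel '[[[0.0854,0.0332,-0.0211,0,0],[0.0854,0.0332,-0.0211,0,0],[0.0854,0.0332,-0.0211,0,0],[0.0854,0.0332,-0.0211,0,0],[0.0854,0.0332,-0.0211,0,0],[0.0854,0.0332,-0.0211,0,0],[0.0854,0.0332,-0.0211,0,0],[0.0854,0.0332,-0.0211,0,0],[0.0854,0.0332,-0.0211,0,0],[0.0854,0.0332,-0.0211,0,0],[0.0854,0.0332,-0.0211,0,0],[0.0854,0.0332,-0.0211,0,0]]]'
python3 -m handwheel '[[[0.0854,0,0,0,-6.95],[0.0854,0,0,0,-6.95],[0.0854,0,0,0,-6.95],[0.0854,0,0,0,-6.95],[0.0854,0,0,0,-6.95],[0.0854,0,0,0,-6.95],[0.0854,0,0,0,-6.95],[0.0854,0,0,0,-6.95],[0.0854,0,0,0,-6.95],[0.0854,0,0,0,-6.95],[0.0854,0,0,0,-6.95],[0.0854,0,0,0,0]]]'
cat > look.py <<'E'
from h import *
import sys
s=get_state(); print(s["time"],s["eef_pos"].round(4),s["contact_force"].round(1))
x=R.from_quat(s["tcp_rot"]).as_matrix(); print("yaw tool x",np.degrees(np.arctan2(x[1,0],x[0,0])).round(2))
for c in sys.argv[2:]:
    cv2.imwrite(f"pics/{c}{sys.argv[1]}.png",viewer.read_camera(c))
    for n,z in dict(press_rod=0,stop_bore=.015,stop_back=.015,press_knob=.2).items():
        for r in viewer.pinpoint(c,n)[:2]:
            px=np.array(r["xy"])*[512,384]; print(c,n,round(r["confidence"],2),px.round(),at(c,px,z).round(4))
    if c=="wrist":
        for r in viewer.outline_of(c,"stop_bore")[:2]:
            m=r["mask"].astype(np.uint8); k=max(cv2.findContours(m,0,2)[0],key=cv2.contourArea)
            P=np.array([at(c,p[0],.03)[:2] for p in k],np.float32); b=cv2.minAreaRect(P)
            print("mask",round(r["confidence"],2),b)
E
python3 look.py 1 wrist top side
```

```text
time: 2.2
eef_pos: [0.5261, -0.2449, 0.2317]
tcp_rot: [0.982, 0.186, 0.0, 0.0]
contact_force: [0.3, -0.1, 0.0]
opening: 0.997
finger_force: 0.0
time: 3.2
eef_pos: [0.5252, -0.2467, 0.2314]
tcp_rot: [0.656, 0.755, -0.0, 0.0]
contact_force: [0.2, -0.1, 0.2]
opening: 0.999
finger_force: 0.0
3.2 [ 0.5252 -0.2467  0.2314] [ 0.2 -0.1  0.2]
yaw tool x 98.04
wrist stop_bore 0.93 [387. 275.] [ 0.7126 -0.3701  0.015 ]
wrist stop_bore 0.9 [ 94. 230.] [ 0.3415 -0.3565  0.015 ]
wrist stop_back 0.82 [468. 267.] [ 0.8118 -0.3453  0.015 ]
wrist stop_back 0.63 [257. 190.] [ 0.5316 -0.2795  0.015 ]
mask 0.97 ((0.5181024670600891, -0.2059810310602188), (0.09958798438310623, 0.15447470545768738), 10.844313621520996)
mask 0.91 ((0.7339019775390625, -0.35637128353118896), (0.16033463180065155, 0.1149318665266037), 13.363009452819824)
top press_rod 0.75 [258. 205.] [ 0.5125 -0.0094  0.    ]
top stop_bore 0.96 [341. 247.] [ 0.3429 -0.3471  0.015 ]
top stop_bore 0.87 [346. 159.] [ 0.7046 -0.3687  0.015 ]
top stop_back 0.85 [317. 256.] [ 0.3059 -0.2516  0.015 ]
top stop_back 0.84 [341. 133.] [ 0.8095 -0.3495  0.015 ]
top press_knob 0.68 [215. 203.] [0.5114 0.1414 0.2   ]
top press_knob 0.35 [282. 149.] [ 0.7074 -0.0998  0.2   ]
side press_rod 0.76 [255. 222.] [ 0.5217 -0.0076  0.    ]
side stop_bore 0.74 [275. 196.] [ 0.5298 -0.1638  0.015 ]
side stop_bore 0.72 [267. 156.] [ 0.7075 -0.3567  0.015 ]
side stop_back 0.75 [289. 177.] [ 0.5461 -0.2993  0.015 ]
side stop_back 0.68 [247. 150.] [ 0.8087 -0.3346  0.015 ]
side press_knob 0.65 [235. 210.] [0.5113 0.1247 0.2   ]
side press_knob 0.24 [190. 214.] [0.627  0.2327 0.2   ]
```

View pics/wrist1.png

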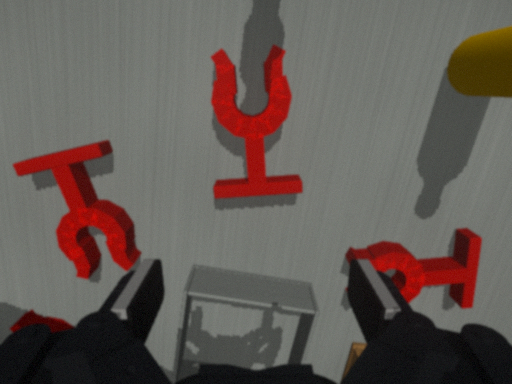

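The target stop is at wrist pixels: bore (252,105), bar (258,187). I'll fit a rendered silhouette to it.

```bash
cat > fit.py <<'E'
from h import *
from scipy.optimize import minimize
def cam(c):
    p=viewer.camera_params(c); f=192/np.tan(np.radians(p["fov_y"])/2)
    if "hand_eye" in p:
        s=get_state(); T=np.eye(4);T[:3,:3]=R.from_quat(s["tcp_rot"]).as_matrix();T[:3,3]=s["eef_pos"]; T=T@np.array(p["hand_eye"]); o,M=T[:3,3],T[:3,:3]
    else: o,M=np.array(p["xyz"]),R.from_quat(p["attitude"]).as_matrix()
    return lambda X:(lambda q:np.stack([p["cx"]+f*q[:,0]/-q[:,2],p["cy"]-f*q[:,1]/-q[:,2]],1))((X-o)@M)
a=np.radians
t=np.linspace(a(48),a(312),40); u=np.linspace(a(304),a(56),40)
C=np.r_[np.c_[.04*np.cos(t),.04*np.sin(t)],[[.049,-.034],[.049,-.025],[.030,-.015]],np.c_[.018*np.cos(u),.018*np.sin(u)],[[.030,.015],[.049,.025],[.049,.034]]]
B=[C,np.array([[-.036,.01],[-.092,.01],[-.092,-.01],[-.036,-.01]]),np.array([[-.09,.05],[-.105,.05],[-.105,-.05],[-.09,-.05]])]
def render(P,v,S=4):
    im=np.zeros((384*S,512*S),np.uint8); c,s=np.cos(v[2]),np.sin(v[2])
    for z in np.linspace(0,.03,9):
        for b in B:
            X=np.c_[b@np.array([[c,s],[-s,c]])+v[:2],np.full(len(b),z)]
            cv2.fillPoly(im,[np.round((P(X)+.5)*S).astype(np.int32)],255)
    return cv2.resize(im,(512,384),interpolation=cv2.INTER_AREA)/255.
def fit(c,v0,img=None):
    im=viewer.read_camera(c) if img is None else img
    P=cam(c); b,g,r=[im[...,i].astype(int) for i in range(3)]
    m=((r>60)&(r>2.2*g)&(r>2.2*b)).astype(np.uint8)
    roi=cv2.dilate((render(P,v0)>.1).astype(np.uint8),np.ones((17,17)))
    m=m*roi
    f=lambda w:np.abs(render(P,[w[0]/100,w[1]/100,w[2]/10])-m).sum()/m.sum()
    w0=np.array([v0[0]*100,v0[1]*100,v0[2]*10])
    o=minimize(f,w0,method="Nelder-Mead",options=dict(initial_simplex=w0+np.r_[np.zeros((1,3)),np.eye(3)*[1,1,1]],xatol=.01,fatol=1e-4))
    v=o.x/[100,100,10]
    print(c,"bore",v[:2].round(4),"yaw",np.degrees(v[2]).round(2),"res",round(o.fun,3)); return v
E
python3 - <<'E'
from fit import *
for c in("wrist","side","top"):fit(c,[.515,-.177,1.71],cv2.imread(f"pics/{c}{0 if c!='wrist' else 1}.png"))
E
```

```text
wrist bore [ 0.5108 -0.179 ] yaw 101.72 res 0.083
side bore [ 0.5123 -0.177 ] yaw 102.07 res 0.289
top bore [ 0.5064 -0.178 ] yaw 102.06 res 0.373
```

```bash
python3 -m handwheel '[[[0.0854,0.04,0,0,0],[0.0854,0.04,0,0,-3.75],[0.0854,0.04,0,0,0],[0.0854,0,0,0,0]]]'
python3 look.py 2 wrist
```

```text
time: 4.33
eef_pos: [0.5046, -0.1229, 0.2309]
tcp_rot: [0.63, 0.777, 0.001, -0.002]
contact_force: [0.4, -1.3, 0.7]
opening: 0.998
finger_force: 0.0
4.3333 [ 0.5046 -0.1229  0.2309] [ 0.4 -1.3  0.7]
yaw tool x 101.93
wrist press_rod 0.79 [287.  55.] [ 0.5155 -0.0101  0.    ]
wrist stop_bore 0.73 [252. 208.] [ 0.5132 -0.1839  0.015 ]
wrist stop_bore 0.7 [364. 359.] [ 0.7153 -0.3775  0.015 ]
wrist stop_back 0.67 [251. 285.] [ 0.5332 -0.2896  0.015 ]
wrist stop_back 0.59 [ 76. 242.] [ 0.3097 -0.2721  0.015 ]
mask 0.81 ((0.5172854661941528, -0.2105846405029297), (0.09986401349306107, 0.15932993590831757), 11.510675430297852)
mask 0.61 ((0.6804860830307007, -0.36597615480422974), (0.052080463618040085, 0.08829861879348755), 15.661282539367676)
```

View pics/wrist2.png

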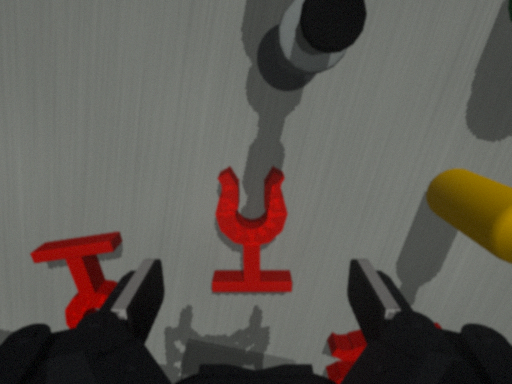

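Run:
```python
from h import *
w=viewer.read_camera("wrist")
c=[(w,(200,0,200,110),4)]
t=cv2.imread("pics/top0.png"); s=cv2.imread("pics/side0.png")
a=cv2.resize(w[0:110,200:400],None,fx=4,fy=4,interpolation=cv2.INTER_CUBIC)[:300,:800]
a=cv2.resize(w[0:110,220:400],(480,293))
b=cv2.resize(t[180:230,200:275],(450,300),interpolation=cv2.INTER_CUBIC)
d=cv2.resize(s[170:270,200:300],(300,300),interpolation=cv2.INTER_CUBIC)
o=np.zeros((600,800,3),np.uint8);o[:293,:480]=a;o[300:,:450]=b;o[300:,470:770]=d
cv2.imwrite("pics/mix3.png",o)
for n,im,cam,px in(("wrist",w,"wrist",(334,22)),):print(at(cam,px,.213))
print(get_state()["eef_pos"])
```

```text
[ 0.51835879 -0.01535729  0.213     ]
[ 0.50628877 -0.12935342  0.23137374]
```

View pics/mix3.png

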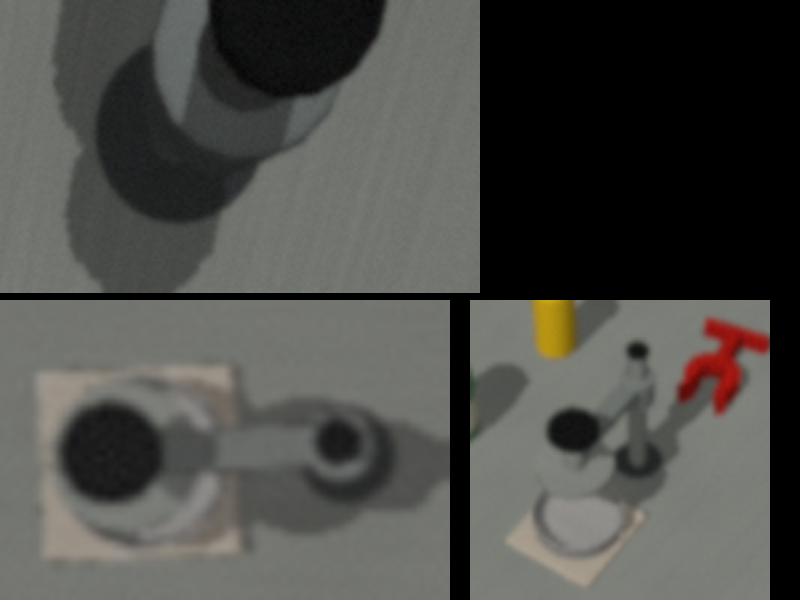

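Run:
```python
from fit import *
for c,px,z in(("wrist",(287.3,52),0),("top",(258,205.8),0),("top",(256.3,203.2),.213),("side",(256,223.3),0),("side",(255.7,187),.213),("top",(218,205),.2)):print(c,z,at(c,px,z).round(4))
fit("wrist",[.511,-.179,1.77])
```

```text
wrist 0 [ 0.5161 -0.009   0.    ]
top 0 [ 0.5088 -0.0094  0.    ]
top 0.213 [ 0.5107 -0.0086  0.213 ]
side 0 [ 0.5121 -0.0041  0.    ]
side 0.213 [ 5.11e-01 -4.00e-04  2.13e-01]
top 0.2 [0.5039 0.1297 0.2   ]
wrist bore [ 0.5106 -0.1798] yaw 101.75 res 0.079
```

```bash
python3 -m handwheel '[[[0.0854,-0.0405,-0.002,0,0],[0.0854,-0.0405,-0.002,0,0],[0.0854,-0.0405,-0.002,0,0],[0.0854,0,0,0.035,0],[0.0854,0,0,0.035,0],[0.0854,0,0,0.035,0],[0.0854,0,0,0.035,0],[0.0854,0,0,0.03,0],[0.0854,0,0,0.03,0],[0.0854,0,0,0,0],[0.0854,0,0,0,0]]]'
python3 look.py 4 | tail -2
python3 -c "
from fit import *
fit('top',[.511,-.179,1.77]);fit('side',[.511,-.179,1.77])"
```

```text
time: 5.65
eef_pos: [0.5234, -0.2482, 0.0295]
tcp_rot: [0.632, 0.775, -0.0, -0.002]
contact_force: [0.7, -0.5, 0.3]
opening: 1.0
finger_force: 0.0
5.65 [ 0.5234 -0.2482  0.0295] [ 0.7 -0.5  0.3]
yaw tool x 101.61
top bore [ 0.5077 -0.175 ] yaw 107.79 res 2.98
side bore [ 0.5128 -0.1773] yaw 102.79 res 0.316
```

```bash
python3 -m handwheel '[[[0.0854,0,0.0015,0.0245,0],[0.0854,0,0,0,0],[0.05,0,0,0,0],[0.02,0,0,0,0],[0.01,0,0,0,0],[0.01,0,0,0,0],[0.01,0,0,0,0],[0.01,0,0,0,0],[0.01,0,0,0,0],[0.01,0,0,0,0]]]' 40
python3 look.py 5 wrist
python3 -c "
from fit import *
fit('side',[.511,-.179,1.77])"
```

```text
time: 6.58
eef_pos: [0.5266, -0.2485, 0.0079]
tcp_rot: [0.631, 0.775, -0.0, 0.0]
contact_force: [-1.1, 0.2, 5.6]
opening: 0.22
finger_force: 41.3
6.5833 [ 0.5266 -0.2485  0.0079] [-1.1  0.2  5.6]
yaw tool x 101.68
wrist stop_back 0.59 [256. 325.] [ 0.5334 -0.2829  0.015 ]
mask 0.56 ((0.5181790590286255, -0.2114250361919403), (0.08367287367582321, 0.14198413491249084), 11.679265022277832)
side bore [ 0.5128 -0.1772] yaw 102.69 res 0.535
```

View pics/wrist5.png

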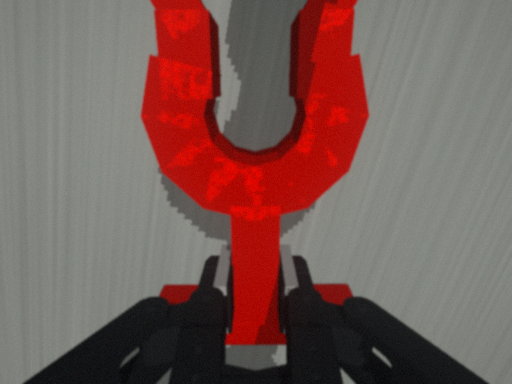

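```bash
python3 -m handwheel '[[[0.01,0,0,0,4.35],[0.01,0,0,0,4.35],[0.01,0.015,0,0,0],[0.01,0.017,0,0,0],[0.01,0.017,0,0,0],[0.01,0.017,0,0,0],[0.01,0.017,0,0,0],[0.01,0.017,0,0,0],[0.01,0,0,0,0],[0.01,0,0,0,0]]]'
python3 look.py 6 wrist top side
python3 -c "
from fit import *
s=cv2.imread('pics/side6.png');t=cv2.imread('pics/top6.png');w=cv2.imread('pics/wrist6.png')
fit('side',[.518,-.078,1.623],s)
z=lambda a,n:cv2.resize(a,(400,300))
f=lambda a:cv2.resize(a,(400,300),interpolation=cv2.INTER_CUBIC)
cv2.imwrite('pics/mix6.png',np.vstack([np.hstack([f(w),f(s[165:255,200:320])]),np.hstack([f(t[160:250,200:320]),f(t)])]))"
```

```text
time: 7.77
eef_pos: [0.5216, -0.1455, 0.0078]
tcp_rot: [0.688, 0.726, 0.001, -0.001]
contact_force: [-0.2, 5.8, 9.2]
opening: 0.229
finger_force: 41.6
7.7667 [ 0.5216 -0.1455  0.0078] [-0.2  5.8  9.2]
yaw tool x 93.03
wrist stop_back 0.83 [256. 323.] [ 0.5233 -0.1793  0.015 ]
top press_rod 0.63 [258. 203.] [ 0.52   -0.0081  0.    ]
top stop_bore 0.76 [343. 246.] [ 0.3457 -0.3539  0.015 ]
top stop_bore 0.75 [349. 158.] [ 0.7056 -0.3811  0.015 ]
top stop_back 0.82 [399. 243.] [ 0.3593 -0.5818  0.015 ]
top stop_back 0.72 [340. 130.] [ 0.8229 -0.346   0.015 ]
top press_knob 0.8 [221. 202.] [0.5151 0.1197 0.2   ]
side press_rod 0.59 [255. 225.] [0.5104 0.0045 0.    ]
side stop_bore 0.7 [225. 184.] [ 0.7461 -0.0919  0.015 ]
side stop_bore 0.68 [263. 210.] [ 0.5233 -0.0698  0.015 ]
side stop_back 0.75 [278. 194.] [ 0.5237 -0.183   0.015 ]
side stop_back 0.61 [354. 160.] [ 0.3614 -0.5746  0.015 ]
side press_knob 0.85 [236. 211.] [0.5035 0.1278 0.2   ]
side bore [ 0.5196 -0.0736] yaw 94.74 res 0.922
```

View pics/mix6.png

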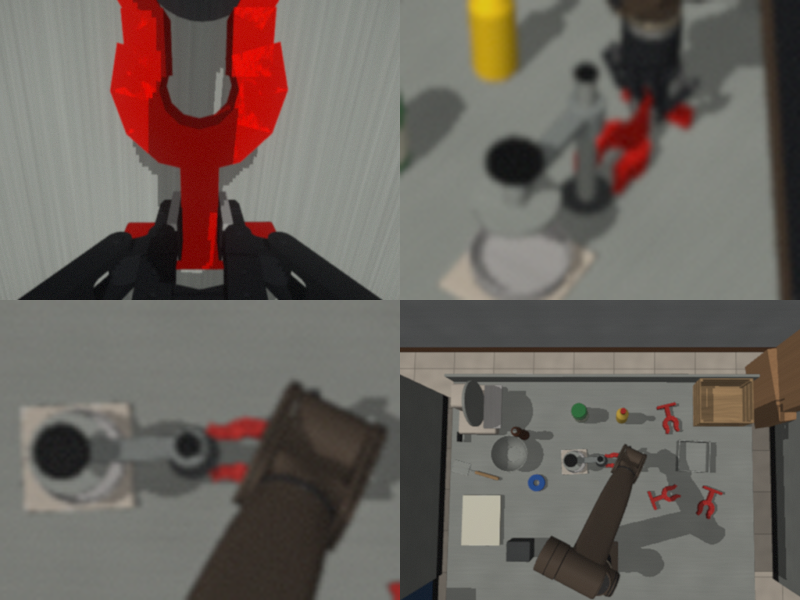

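```bash
python3 -m handwheel '[[[0.01,0.01,0,0,0],[0.01,0.01,0,0,0],[0.01,0.01,0,0,0],[0.01,0.008,0,0,0],[0.01,0,0,0,0],[0.01,0,0,0,0]]]'
python3 look.py 7 wrist
```

```text
time: 9.07
eef_pos: [0.5198, -0.1092, 0.0078]
tcp_rot: [0.688, 0.726, 0.001, 0.001]
contact_force: [0.3, 1.3, 7.6]
opening: 0.224
finger_force: 41.5
9.0667 [ 0.5198 -0.1092  0.0078] [0.3 1.3 7.6]
yaw tool x 93.03
wrist stop_back 0.81 [255. 323.] [ 0.5211 -0.1429  0.015 ]
wrist press_knob 0.39 [255. 324.] [0.5124 0.0138 0.2   ]
mask 0.97 ((0.5171414017677307, -0.07132191956043243), (0.08322009444236755, 0.14194363355636597), 3.0303268432617188)
```

View pics/wrist7.png

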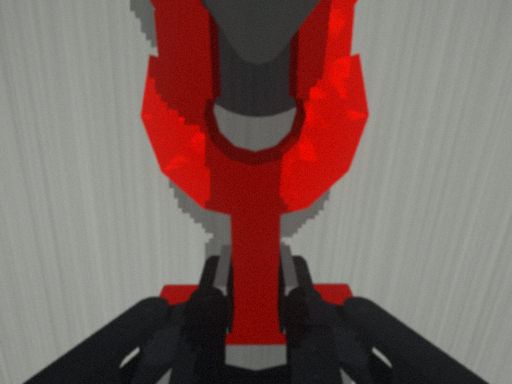

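```bash
python3 -m handwheel '[[[0.01,0.008,0,0,0],[0.01,0.008,0,0,0],[0.01,0.007,0,0,0],[0.01,0.005,0,0,0],[0.01,0,0,0,0],[0.01,0,0,0,0]]]'
python3 look.py 8 wrist side
```

```text
time: 9.87
eef_pos: [0.5184, -0.0817, 0.0078]
tcp_rot: [0.688, 0.726, 0.0, 0.001]
contact_force: [-0.1, -1.0, 6.5]
opening: 0.227
finger_force: 41.4
9.8667 [ 0.5184 -0.0817  0.0078] [-0.1 -1.   6.5]
yaw tool x 93.03
wrist press_rod 0.76 [257.  99.] [ 0.5149 -0.0053  0.    ]
wrist stop_bore 0.42 [255. 323.] [ 0.5196 -0.1155  0.015 ]
wrist stop_back 0.89 [256. 324.] [ 0.5199 -0.116   0.015 ]
side press_rod 0.85 [256. 225.] [0.5093 0.0024 0.    ]
side press_rod 0.63 [167. 301.] [0.5546 0.4603 0.    ]
side stop_bore 0.88 [369. 174.] [ 0.2637 -0.5267  0.015 ]
side stop_bore 0.64 [255. 219.] [ 0.5213 -0.0079  0.015 ]
side stop_back 0.74 [266. 204.] [ 0.5324 -0.1062  0.015 ]
side stop_back 0.69 [353. 158.] [ 0.3736 -0.5815  0.015 ]
side press_knob 0.56 [234. 211.] [0.5084 0.1324 0.2   ]
side press_knob 0.39 [253. 203.] [0.4766 0.0615 0.2   ]
```

View pics/wrist8.png

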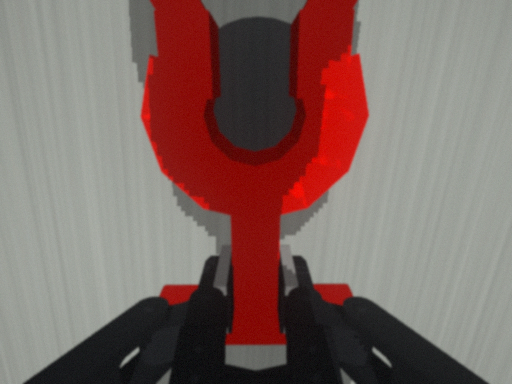

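```bash
python3 -c "
from h import *
print(at('wrist',(258,17),0),at('wrist',(256,155),.03), at('wrist',(256,100),.03))
o,d=ray('wrist',(256,192));print(o)"
python3 -m handwheel '[[[0.01,0.003,0,0,0],[0.01,0.003,0,0,0],[0.01,0.003,0,0,0],[0.01,0,0,0,0]]]'
```

```text
[0.51339886 0.0274488  0.        ] [ 0.51516153 -0.02459462  0.03      ] [ 0.51409755 -0.00451167  0.03      ]
[5.13183515e-01 4.83282699e-04 1.51805608e-01]
time: 10.75
eef_pos: [0.518, -0.0734, 0.0078]
tcp_rot: [0.688, 0.726, 0.0, 0.002]
contact_force: [1.3, -4.8, 6.4]
opening: 0.226
finger_force: 41.3
```

```bash
python3 -m handwheel '[[[0.01,0.002,0,0,0],[0.01,0,0,0,0]]]'; python3 -m handwheel '[[[0.01,0,0,0,0],[0.01,0,0,0,0]]]' | grep -E "eef|contact"
```

```text
time: 10.92
eef_pos: [0.518, -0.0724, 0.0078]
tcp_rot: [0.688, 0.726, -0.001, 0.002]
contact_force: [0.4, -8.3, 4.2]
opening: 0.221
finger_force: 41.2
eef_pos: [0.518, -0.0724, 0.0078]
contact_force: [0.3, -7.3, 5.6]
```

```bash
python3 -m handwheel '[[[0.01,-0.004,0,0,0],[0.01,-0.0035,0,0,0],[0.01,0,0,0,0],[0.01,0,0,0,0],[0.01,0,0,0,0]]]' | grep -E "eef|contact"
python3 -m handwheel '[[[0.03,0,0,0,0],[0.05,0,0,0,0],[0.07,0,0,0,0],[0.0854,0,0,0,0],[0.0854,0,0,0,0],[0.0854,0,0,0,0]]]'
python3 -c "
from fit import *
w=viewer.read_camera('wrist');cv2.imwrite('pics/w9.png',w);fit('wrist',[.514,-.008,1.62],w);fit('side',[.514,-.008,1.62])"
```

```text
eef_pos: [0.5178, -0.0765, 0.0078]
contact_force: [-0.4, 5.0, 10.5]
time: 12.0
eef_pos: [0.5171, -0.0788, 0.0065]
tcp_rot: [0.689, 0.725, -0.0, -0.0]
contact_force: [0.1, -0.1, 0.4]
opening: 1.002
finger_force: 0.0
wrist bore [ 0.5136 -0.0054] yaw 92.91 res 0.072
side bore [ 0.5156 -0.0063] yaw 92.57 res 0.782
```

```bash
python3 -m handwheel '[[[0.0854,0,0,-0.025,0],[0.0854,0,0,-0.025,0],[0.0854,0,0,0,0],[0.0854,-0.04,0,0,0],[0.0854,-0.04,0,0,0],[0.0854,0,0,0,0],[0,0,0,-0.04,0],[0,0,0,-0.04,0],[0,0,0,-0.04,0],[0,0,0,-0.04,0],[0,0,0,-0.04,0],[0,0,0,-0.02,0]]]'
python3 -m handwheel '[[[0,0,0,0,0],[0,0,0,0,0]]]' | grep eef
python3 -c "
from fit import *
w=viewer.read_camera('wrist');cv2.imwrite('pics/w10.png',w);fit('wrist',[.514,-.006,1.62],w);fit('side',[.514,-.006,1.62]);fit('top',[.51,-.006,1.62])"
```

```text
time: 13.1
eef_pos: [0.5231, -0.1594, 0.2826]
tcp_rot: [0.689, 0.725, 0.001, 0.004]
contact_force: [1.1, -0.8, 0.7]
opening: 0.143
finger_force: 0.0
eef_pos: [0.5221, -0.1589, 0.2781]
wrist bore [ 0.5119 -0.0037] yaw 93.09 res 0.133
side bore [ 0.5151 -0.0046] yaw 93.95 res 0.634
top bore [ 0.5094 -0.0039] yaw 92.53 res 1.078
```

```bash
python3 -m handwheel '[[[0,0.0363,0,0,0],[0,0.0363,0,0,0],[0,0.0363,0,0,0],[0,0.0363,0,0,0],[0,0.0363,0,0,0],[0,0.0363,0,0,0],[0,0.0363,0,0,0],[0,0.0363,0,0,0],[0,0,0,0,0],[0,0,0,0,0],[0,0,0,0,0]]]'
python3 -m handwheel '[[[0,0,0,0.03,0],[0,0,0,0.03,0],[0,0,0,0,0],[0,0,0,0,0]]]'| grep -E "eef|contact"
```

```text
time: 14.33
eef_pos: [0.5059, 0.1311, 0.275]
tcp_rot: [0.688, 0.725, -0.001, -0.001]
contact_force: [-0.5, 0.3, -0.7]
opening: -0.001
finger_force: 0.0
eef_pos: [0.5053, 0.1299, 0.2146]
contact_force: [-0.4, -0.2, 0.9]
```

Now I'll push down slowly. The knob top should end at about 0.110 m.

```bash
python3 -m handwheel '[[[0,0,0,0.01,0],[0,0,0,0.01,0],[0,0,0,0.01,0],[0,0,0,0.01,0],[0,0,0,0.01,0],[0,0,0,0,0]]]'| grep -E "eef|contact"
python3 -m handwheel '[[[0,0,0,0.01,0],[0,0,0,0.01,0],[0,0,0,0.01,0],[0,0,0,0.01,0],[0,0,0,0.008,0],[0,0,0,0,0],[0,0,0,0,0]]]'| grep -E "eef|contact"
```

```text
eef_pos: [0.5073, 0.1309, 0.1668]
contact_force: [-0.1, -0.2, 0.3]
eef_pos: [0.5064, 0.1313, 0.1188]
contact_force: [-0.7, -0.2, -0.3]
```

```bash
python3 -c "
from h import *
s=viewer.read_camera('side');t=viewer.read_camera('top');w=viewer.read_camera('wrist')
f=lambda a:cv2.resize(a,(400,300),interpolation=cv2.INTER_CUBIC)
cv2.imwrite('pics/mix11.png',np.vstack([np.hstack([f(w),f(s[165:255,190:310])]),np.hstack([f(t[160:250,180:300]),f(cv2.imread('pics/w10.png'))])]))
for c in('side','top'):
  for n,z in(('press_foot',.032),('press_knob',.112)):
    for r in viewer.pinpoint(c,n)[:2]:
      px=np.array(r['xy'])*[512,384];print(c,n,px.round(),r['confidence'],at(c,px,z).round(3))
print(get_state())"
```

```text
side press_foot [254. 218.] 0.95 [0.519 0.001 0.032]
side press_knob [237. 226.] 0.81 [0.506 0.123 0.112]
top press_foot [257. 204.] 0.6 [ 0.515 -0.008  0.032]
top press_foot [176. 234.] 0.38 [0.393 0.322 0.032]
top press_knob [221. 205.] 0.55 [0.507 0.132 0.112]
{'time': 16.1, 'qpos': array([5.95447742e-02, 7.70443227e-02, 2.03747047e+00, 6.66406040e-05,
       1.02712751e+00, 7.57275453e-03]), 'dq': array([ 0.00052575, -0.00053994, -0.00064722,  0.00040931, -0.00135978,
       -0.00048732]), 'joint_efforts': array([ 6.21461095e-04, -2.89669490e+01, -2.58862567e+01,  5.30211637e-04,
        1.58582585e-03, -1.99089061e-05]), 'eef_pos': array([0.50645281, 0.13128569, 0.11888985]), 'tcp_rot': array([ 6.88507734e-01,  7.25228998e-01,  1.34425115e-06, -3.77823955e-05]), 'contact_force': array([0.41940941, 0.80347271, 1.07265744]), 'wrist_torque': array([-0.00942954, -0.02046819, -0.06574645]), 'finger_force': 0.0, 'opening': -0.001412734059781838}
```

View pics/mix11.png

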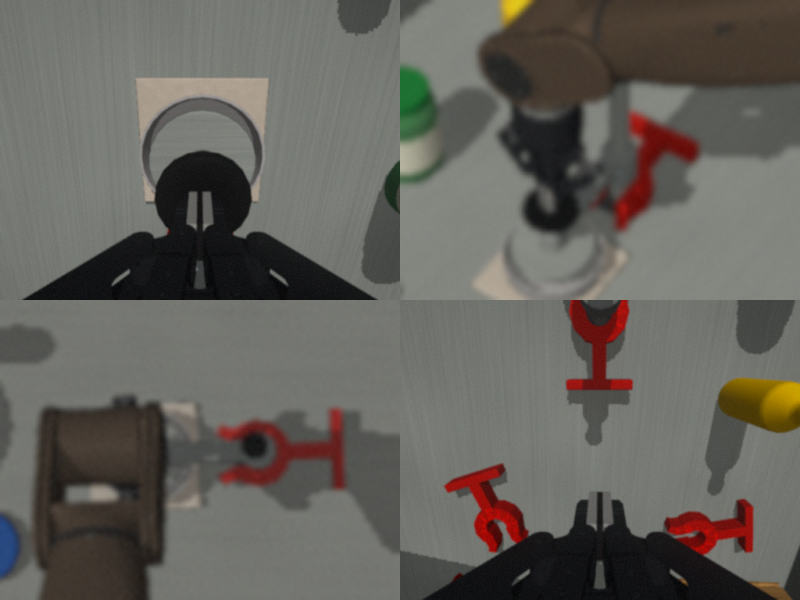

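The head is down with the tips on the knob, and the stop is around the rod: in the top panel the cap sits at (255,445) inside the red C. About 9 mm is left.

```bash
python3 -m handwheel '[[[0,0,0,0.004,0],[0,0,0,0.003,0],[0,0,0,0.002,0],[0,0,0,0,0]]]'| grep -E "eef|contact"
python3 -m handwheel '[[[0,0,0,0.001,0],[0,0,0,0.001,0],[0,0,0,0,0],[0,0,0,0,0]]]'| grep -E "eef|contact"
```

```text
eef_pos: [0.5068, 0.1313, 0.1102]
contact_force: [-1.1, 0.2, 2.7]
eef_pos: [0.5069, 0.1314, 0.11]
contact_force: [-5.0, 0.3, 12.7]
```

```bash
python3 -m handwheel '[[[0,0,0,-0.01,0],[0,0,0,-0.04,0],[0,0,0,-0.04,0],[0,0,0,-0.04,0],[0,0,0,0,0],[0,0,0,0,0],[0,0,0,0,0],[0,0,0,0,0]]]'| grep -E "eef|contact|time"
python3 -c "
from fit import *
fit('side',[.514,-.006,1.62]);fit('top',[.51,-.006,1.62])
for c in('side','top'):
  for n,z in(('press_foot',.03),('press_knob',.11)):
    for r in viewer.pinpoint(c,n)[:1]:
      px=np.array(r['xy'])*[512,384];print(c,n,px.round(),r['confidence'],at(c,px,z).round(3))
# predicted knob px for comparison
for h in(.2,.11):print(cam('side')(np.array([[.507,.131,h]])))"
```

```text
time: 17.43
eef_pos: [0.5054, 0.1312, 0.2357]
contact_force: [0.2, 0.1, -0.6]
side bore [ 0.5155 -0.0043] yaw 94.53 res 1.008
top bore [ 0.5099 -0.0039] yaw 93.83 res 0.572
side press_foot [254. 216.] 0.87 [ 0.524 -0.009  0.03 ]
side press_knob [236. 227.] 0.55 [0.505 0.128 0.11 ]
top press_foot [257. 206.] 0.9 [ 0.508 -0.007  0.03 ]
top press_knob [219. 206.] 0.76 [0.503 0.137 0.11 ]
[[234.5388984  211.31557706]]
[[235.43210192 227.49892663]]
```

The knob now shows at row 227, which matches the 0.110 m height. The stop hasn't moved and the arm is clear, so I'm handing in.

```bash
python3 -c "
from plant import sign_off
print(sign_off())"
```

```text
the job is handed in; nothing more can be done
None
```

The job is handed in, verdict not shown: the stop is around the rod with its bore about 3 mm off the rod's axis by my measurement, the head came to rest on it with the knob top at 0.110 m, and the arm is clear.

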